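Hold a watch movement over the demagnetiser

ROBOT

A 6-joint arm with a two-finger parallel gripper is mounted at the origin on the work surface. World frame = base frame: x ahead of the robot, y to its left, z up, the work surface at z = 0. Lengths are in m, angles in rad, forces in N, time in s.
With the tool pointing down it reaches from about 0.4 to 0.925 m from the base axis. Payload 12.5 kg.
Tool frame: the origin (TCP) lies at the centre of the arm's flange, where the gripper is bolted on; the fingertips stand 190 mm ahead of it and the grasp point (between the pads) lies 171 mm ahead of it; z points along the fingers, y is the line along which they close (so a half turn about z gives the same grasp; the last joint's range is limited). The gripper opens to 95 mm and grips with 3 to 60 N. Pads are 20 mm wide; open, the fingers measure 119 mm over their backs; the gripper's body (75 mm by 180 mm) begins 59 mm behind the grasp point.
Start: joints at [1.039, 0.491, 1.559, -0, 1.092, -0.106], TCP at [0.258, 0.569, 0.405] pointing down, gripper open.
Joint ranges: [-3.1, 3.1], [-0.84, 2.19], [0.05, 2.79], [-1.13, 4.28], [0.06, 2.93], [-2.69, 2.69]. Speed limits (rad/s): [2.22, 2.22, 2.79, 3.14, 3.14, 3.14].

INTERFACE

Orientations are given as a unit quaternion [w, x, y, z].
In Python, from plant import env gives the robot as it stands.
- The arm moves only by the shell command python3 -m inch 'ROWS' [OPENING] [FORCE]. ROWS is JSON, a list of rows, each an object with "delta_pos": the shift along the tool's x, y, z in units of 40 mm (1.0 is 40 mm), a list of three; "roll": the turn about the tool's z in units of 8 degrees (1.0 is 8 degrees). In form: [{"delta_pos": [dx, dy, dz], "roll": roll}, ...]. A call has 1 to 8 rows; each row shifts and turns the commanded pose from where the row before left it, along the tool's axes as they then stand; what a row does not reach is not made up. A row lasts 1/10 s, in which the tool goes at most 50 mm and 8.59 degrees, less where a joint would pass 70% of its speed; a pose out of reach is approached as far as the arm can. A call is refused whole if a number of a shift passes 1 or a number of a turn 1, either way. A call with a gripper value outside its range is refused whole. OPENING is the opening, from 0 (shut) to 1 (fully open), set as the call begins (- or left out, the last holds). The fingers move at their own pace and stop on an object; FORCE is the grip in N (left out, the last holds). Time passes only in rows, so rows that do not move let the fingers close. It gives the time, the measured TCP pose, the force, the opening and the grip force at its end, in the units of the state.
- env.get_obs(): the state, without advancing time (a new reading comes with each control period).
- env.get_image(name): name is "scene" or "side" or "wrist"; returns the picture (480x640x3 uint8, red, green, blue); there is no depth.
- env.get_calibration(name): a dict with "intrinsics" (3x3 intrinsics, pixels), "k1" (the pictures are not rectified: a ray, as slopes to the right and down, at radius r is drawn at 1 + k1 r^2 times it, then the intrinsics apply), "pose" (4x4, takes a point from camera to world coordinates). Camera axes: x right, y up, looking along -z (the intrinsics and any distortion apply to the point x, -y, -z); pixel columns grow to the right and rows downward; lengths in m; the calibration is good to about 2 mm. A picture is of the moment at which its call begins: read the wrist's pose just before it. get_calibration takes no time and is no camera call; for the wrist camera it gives the pose at the moment of the call.
- env.sign_off(): hands the job in; it is judged then, once.
The state is a dict: "t": time; "joints": joint angles; "joint_velocities": joint speeds; "joint_torque": joint torques, N m; "position": TCP position; "ee_rot": TCP orientation; "ft_force": force on the tool from outside, world axes, zero at the start; "moment": the same for the moment, N m; "width": finger opening in m; "gripper_force": force on a finger pad.
Only numpy, scipy, OpenCV 4.12 (cv2) and the standard library are available. Lean on these libraries where they do the work, as an engineer would, in place of code of your own. Each camera call takes 0.05 s, during which the arm holds its last target. There are 200 camera calls.

TASK

Start the demagnetiser by pressing its green button fully down and letting it come back up. Then pick up the orange holder with the watch movement, lift it over the screwdriver rack without knocking into the rack or anything else, and never let the holder touch the demagnetiser. Finish while still holding it, level and still, about a centimetre above the white coil plate, centred on the plate and with its long side along the plate's long side.

Things in the scene. Friction and masses are not known exactly. Their poses are not given: they have to be found in the camera images.
- holder: The orange watch-movement holder: a loose rectangular block 72 mm long (its x axis) x 34 mm wide (its y axis) x 28 mm high, with a steel watch movement 30 mm across set in its top, rising 5 mm above the block. About 0.1 kg. Origin at the centre of its underside, z up. It stands on the work surface; grip it across its 34 mm width.
- demagnetiser: The demagnetiser: a fixed pale blue box 150 mm (its x axis) x 90 mm (its y axis), 40 mm high. White coil plate on its top towards its +x end, green start button on its top towards its -x end. Origin at the centre of its underside, z up.
- coil (a point): Centre of the upper face of the white coil plate on the demagnetiser, 44 mm above the work surface and 28 mm from the box's centre along its x axis. The plate is 84 mm long (x axis) x 44 mm wide (y axis), raised 4 mm from the box, with black winding lines printed on it. Same axes as the box.
- start_button_top (a point): Centre of the top of the green start button (28 mm diameter, in a black housing) on the demagnetiser, 50 mm from the box's centre along its -x axis and 58 mm above the work surface when up. It is pressed straight down and moves with the button.
- start_button (a joint): Start button travel: 0 m up, 0.006 m fully down. A spring pushes it back up; fully down takes 5 N.
- rack: Screwdriver rack, fixed between the holder and the demagnetiser, running away from the robot: aluminium base 300 mm (its x axis) x 44 mm x 40 mm high with a row of nine upright screwdrivers, the tallest reaching 125 mm above the work surface. Origin at the centre of its underside.
- loupe: Bystander, loose: black eyeglass loupe, 32 mm diameter, 43 mm tall. Origin at the centre of its underside.
- tin: Bystander, loose: round brass tin, 36 mm diameter, 24 mm tall. Origin at the centre of its underside.
- jar: Bystander, loose: glass jar with steel cap, 52 mm diameter, 60 mm tall. Origin at the centre of its underside.
- bell_glass: Bystander, loose: glass bell cover with knob on a dark wooden base, 116 mm diameter, 92 mm tall. Origin at the centre of its underside.
- press: Bystander, loose: green hand press with a steel plunger, 100 x 60 mm foot, 167 mm tall. Origin at the centre of its underside.
- oil_cup: Bystander, loose: blue ceramic cup, 48 mm diameter, 24 mm tall. Origin at the centre of its underside.

How it is judged:
By the outcome, as a careful person would: the job done as asked, in the order asked, and still so for the second after the job is handed in, while the arm keeps its last pose, push and grip.
It also fails if it takes over 72 s, if anything falls off the work surface, if the arm or the gripper's body presses on something with over 40 N, if the wrist force passes 120 N, or if a joint passes its speed limit or range.

## Working session

There is one attempt and no reset: what is moved stays moved. The work goes in short steps, Python scripts to look and compute and a shell command to move; the robot and the scene stay as the last step left them, time stands still between calls to the robot, and variables do not carry over. Pictures are saved under pics/ and viewed, at most 13 in all, crops included, and the job is handed in when it is done.

```bash
mkdir -p pics; python3 - <<'E'
from plant import env
import cv2,numpy as np
np.set_printoptions(precision=4,suppress=True)
o=env.get_obs();print(o)
for n in("scene","side","wrist"):
    c=env.get_calibration(n);print(n,c)
    cv2.imwrite(f"pics/{n}0.png",env.get_image(n)[:,:,::-1])
E
```

```text
{'t': 0.0, 'joints': array([ 1.0394,  0.4915,  1.5594,  0.    ,  1.0917, -0.1056]), 'joint_velocities': array([-0.0005,  0.0004, -0.0002,  0.0011, -0.0011,  0.0002]), 'joint_torque': array([  0.    , -61.2654, -25.8174,   0.0692,   0.0482,  -0.0002]), 'position': array([0.2581, 0.5692, 0.4042]), 'ee_rot': array([-0.0002,  0.2113,  0.9774, -0.0005]), 'ft_force': array([-0.7987,  0.2813, -0.1673]), 'moment': array([ 0.006 ,  0.0709, -0.0128]), 'gripper_force': 0.0, 'width': 0.09513200936851827}
scene {'intrinsics': array([[511.1449,   0.    , 310.7446],
       [  0.    , 511.1449, 245.7942],
       [  0.    ,   0.    ,   1.    ]]), 'k1': -0.07129550787689282, 'pose': array([[-0.8473, -0.3882,  0.3625,  0.927 ],
       [ 0.5311, -0.6245,  0.5727,  0.5581],
       [ 0.0041,  0.6778,  0.7353,  0.8219],
       [ 0.    ,  0.    ,  0.    ,  1.    ]])}
side {'intrinsics': array([[455.4506,   0.    , 326.7789],
       [  0.    , 455.4506, 232.5135],
       [  0.    ,   0.    ,   1.    ]]), 'k1': -0.027235310288649908, 'pose': array([[ 0.7891,  0.4692, -0.3964,  0.2383],
       [-0.6143,  0.5997, -0.5129, -0.4178],
       [-0.0029,  0.6482,  0.7614,  0.7261],
       [ 0.    ,  0.    ,  0.    ,  1.    ]])}
wrist {'intrinsics': array([[392.996 ,   0.    , 321.238 ],
       [  0.    , 392.996 , 241.1948],
       [  0.    ,   0.    ,   1.    ]]), 'k1': -0.07093673904898039, 'pose': array([[ 0.4133, -0.881 , -0.2303,  0.1942],
       [ 0.9106,  0.3997,  0.105 ,  0.5988],
       [-0.0004, -0.2532,  0.9674,  0.3845],
       [ 0.    ,  0.    ,  0.    ,  1.    ]])}
```

View pics/scene0.png

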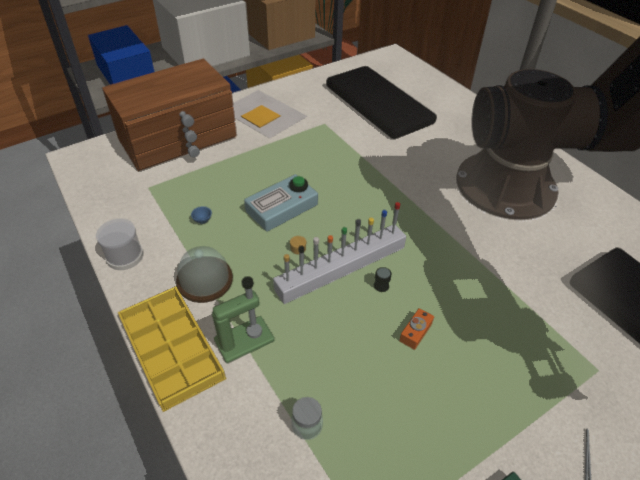

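View pics/side0.png

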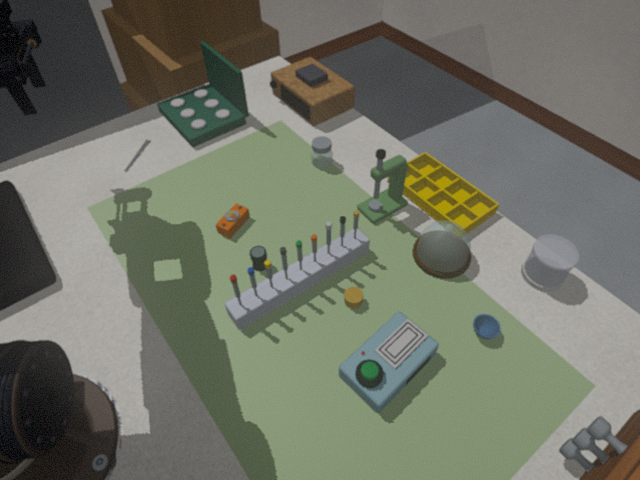

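The scene view shows the demagnetiser at about (282,200), with its button at (299,184) and coil at (270,201). The rack runs from (278,285) to (405,240), and the holder is at (417,328). In the side view the button is at (370,373), the coil at (402,341) and the holder at (233,220).

```bash
cat > h.py <<'E'
import cv2,numpy as np
np.set_printoptions(precision=4,suppress=True)
def rays(c,px):
    px=np.atleast_2d(np.float64(px))
    n=cv2.undistortPoints(px[:,None],c["intrinsics"],np.array([c["k1"],0,0,0.]))[:,0]
    d=np.c_[n[:,0],-n[:,1],-np.ones(len(n))]@c["pose"][:3,:3].T
    return c["pose"][:3,3],d
def plane(c,px,z):
    o,d=rays(c,px); return (o+d*((z-o[2])/d[:,2])[:,None])[:,:2]
def tri(cs,pxs):
    A=np.zeros((3,3));b=np.zeros(3);L=[]
    for c,p in zip(cs,pxs):
        o,d=rays(c,p);d=d[0]/np.linalg.norm(d[0]);P=np.eye(3)-np.outer(d,d);A+=P;b+=P@o;L.append((o,P))
    x=np.linalg.solve(A,b);return x,[np.linalg.norm(P@(x-o)) for o,P in L]
def mask(im,lo,hi,win=None):
    m=cv2.inRange(cv2.cvtColor(im,cv2.COLOR_BGR2HSV),lo,hi)
    if win: w=np.zeros_like(m);x0,y0,x1,y1=win;w[y0:y1,x0:x1]=255;m&=w
    return m
def big(m):
    cs,_=cv2.findContours(m,cv2.RETR_EXTERNAL,cv2.CHAIN_APPROX_NONE);return max(cs,key=cv2.contourArea)
def cen(k):
    M=cv2.moments(k);return np.array([M["m10"]/M["m00"],M["m01"]/M["m00"]])
E
python3 - <<'E'
from h import *
from plant import env
C={n:env.get_calibration(n) for n in("scene","side")}
I={n:cv2.imread(f"pics/{n}0.png") for n in C}
W={"scene":dict(b=(285,170,315,200),h=(390,300,445,355),d=(235,165,325,235)),"side":dict(b=(350,355,390,395),h=(205,195,260,245),d=(330,305,445,415))}
R=dict(b=((55,120,40),(85,255,255)),h=((3,150,80),(18,255,255)),d=((90,40,60),(115,255,255)))
for k in "bhd":
    p=[]
    for n in C:
        m=big(mask(I[n],*R[k],W[n][k]));p.append(cen(m))
        print(k,n,cv2.contourArea(m),cv2.boundingRect(m),p[-1], plane(C[n],p[-1],{'b':.058,'h':.02,'d':.03}[k]))
    print(k,tri(C.values(),p))
# rack ends base top z .04, rough
print(plane(C["scene"],[[278,285],[405,240]],.03),plane(C["side"],[[232,315],[367,245]],.03))
for n,k,name in(("scene","d",0),("side","d",1),("scene","h",2),("side","h",3)):
    x0,y0,x1,y1=W[n][k]; 
    cv2.imwrite(f"pics/c{name}.png",cv2.resize(I[n][y0:y1,x0:x1],(400,300),interpolation=cv2.INTER_CUBIC))
a=[cv2.imread(f"pics/c{i}.png") for i in range(4)]
cv2.imwrite("pics/crop.png",np.vstack([np.hstack(a[:2]),np.hstack(a[2:])]))
E
```

```text
b scene 61.5 (293, 177, 11, 9) [298.4715 180.9864] [[ 0.4665 -0.2239]]
b side 202.5 (361, 362, 17, 16) [369.3004 369.5193] [[ 0.4677 -0.2262]]
b (array([ 0.467 , -0.2254,  0.0573]), [np.float64(0.0011651950360790657), np.float64(0.00116519503607919)])
h scene 445.5 (400, 309, 34, 40) [414.9319 330.9057] [[0.4814 0.2182]]
h side 191.0 (216, 217, 27, 21) [224.9363 226.0637] [[0.451  0.2013]]
h (array([ 0.4629,  0.2131, -0.0001]), [np.float64(0.00784460882413718), np.float64(0.007844608824137133)])
d scene 1716.0 (246, 177, 71, 52) [280.6213 202.6517] [[ 0.5238 -0.2087]]
d side 3442.5 (340, 312, 98, 100) [382.484  366.6051] [[ 0.4973 -0.2275]]
d (array([ 0.5095, -0.2248,  0.0095]), [np.float64(0.005294227170042669), np.float64(0.005294227170042856)])
[[ 0.6471 -0.0038]
 [ 0.3566  0.0334]] [[ 0.3545  0.0039]
 [ 0.6431 -0.0229]]
```

View pics/crop.png

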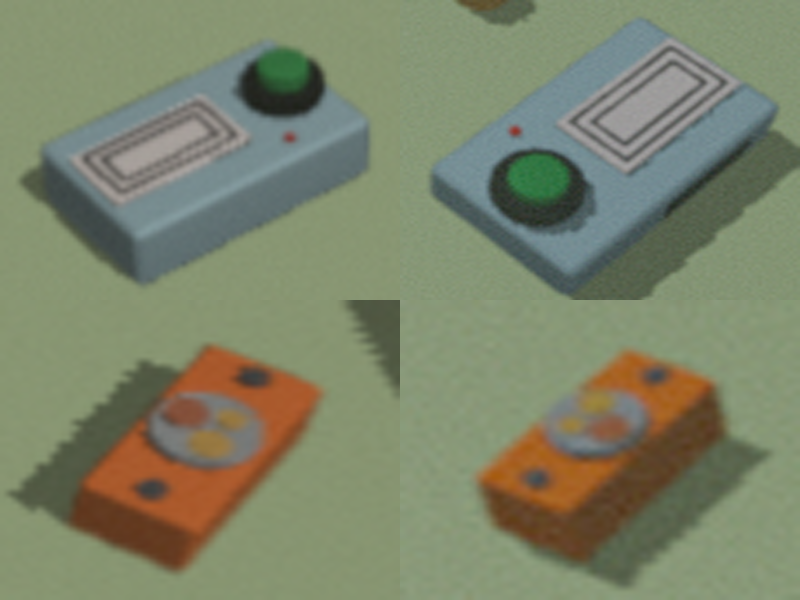

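View pics/wrist0.png

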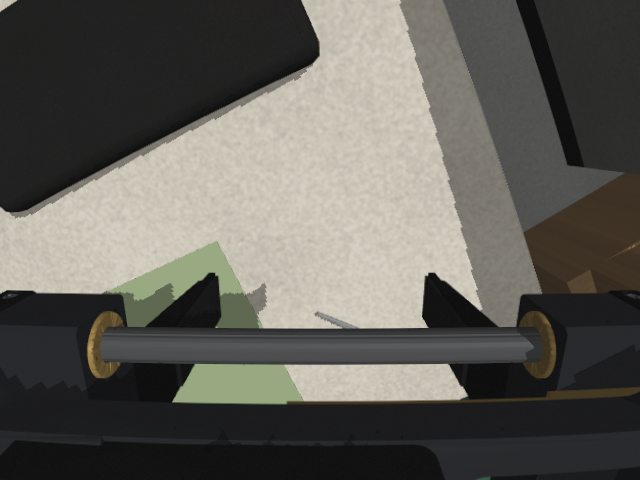

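The crops show the plate's four corners, the button, and the holder's four top corners clearly in both views. The wrist view shows neither target. I'll cast the corners onto their known heights.

```bash
python3 - <<'E'
from h import *
from plant import env
C={n:env.get_calibration(n) for n in("scene","side")}
def un(w,uv,off):
    x0,y0,x1,y1=w;uv=np.array(uv,float)-off
    return (uv+.5)*[(x1-x0)/400,(y1-y0)/300]-.5+[x0,y0]
D=[("scene","plate",(235,165,325,235),[(70,160),(205,95),(250,138),(120,202)],(0,0),.044),
("side","plate",(330,305,445,415),[(557,128),(670,38),(740,82),(628,172)],(400,0),.044),
("scene","box",(235,165,325,235),[(42,148),(268,40),(368,125),(135,235)],(0,0),.04),
("side","box",(330,305,445,415),[(430,170),(640,18),(778,107),(570,275)],(400,0),.04),
("scene","hold",(390,300,445,355),[(82,488),(210,345),(322,390),(190,530)],(0,300),.028),
("side","hold",(205,195,260,245),[(480,480),(628,350),(718,385),(568,512)],(400,300),.028)]
for n,k,w,uv,off,z in D:
    P=plane(C[n],un(w,uv,off),z)
    e=np.diff(np.r_[P,P[:1]],axis=0);L=np.linalg.norm(e,axis=1)
    i=[0,2] if L[0]>L[1] else [1,3]
    v=e[i[0]]-e[i[1]]
    print(n,k,P.mean(0),"L",L*1000,"yaw",np.degrees(np.arctan2(v[1],v[0]))%180)
o=env.get_obs();from scipy.spatial.transform import Rotation as R
q=o["ee_rot"];print(R.from_quat([*q[1:],q[0]]).as_matrix())
E
```

```text
scene plate [ 0.5435 -0.2167] L [84.3465 42.3989 80.2449 42.0712] yaw 6.03159811428975
side plate [ 0.5443 -0.22  ] L [84.3232 42.6217 82.0052 40.8866] yaw 6.932502534743913
scene box [ 0.5175 -0.2182] L [145.081   88.8505 143.0609  83.6667] yaw 5.257346708263839
side box [ 0.5152 -0.2227] L [146.2733  85.3045 145.5545  85.1513] yaw 5.726392604424271
scene hold [0.4731 0.2134] L [71.5047 32.7549 70.2303 30.065 ] yaw 22.17525567225104
side hold [0.4737 0.2088] L [70.2525 33.2256 68.629  30.5703] yaw 22.246447551012746
[[-0.9107  0.413  -0.0004]
 [ 0.413   0.9107 -0.0007]
 [ 0.0001 -0.0008 -1.    ]]
```

```bash
Z='{"delta_pos":[0,0,0],"roll":0}'
python3 -m inch '[{"delta_pos":[0,0,0],"roll":-0.97},{"delta_pos":[0,0,0],"roll":-0.97},{"delta_pos":[0,0,0],"roll":-0.97},{"delta_pos":[0,0,0],"roll":-0.97},{"delta_pos":[0,0,0],"roll":-0.97},{"delta_pos":[0,0,0],"roll":-0.97}]'
python3 -m inch '[{"delta_pos":[-0.08,-0.94,0],"roll":0},{"delta_pos":[-0.08,-0.94,0],"roll":0},{"delta_pos":[-0.08,-0.94,0],"roll":0},{"delta_pos":[-0.08,-0.94,0],"roll":0},{"delta_pos":[-0.08,-0.94,0],"roll":0},{"delta_pos":[-0.08,-0.94,0],"roll":0},{"delta_pos":[-0.08,-0.94,0],"roll":0},{"delta_pos":[-0.08,-0.94,0],"roll":0}]'
python3 -m inch '[{"delta_pos":[-0.08,-0.94,0],"roll":0},{"delta_pos":[-0.08,-0.94,0],"roll":0},{"delta_pos":[-0.08,-0.94,0],"roll":0},{"delta_pos":[0,0,0],"roll":0},{"delta_pos":[0,0,0],"roll":0},{"delta_pos":[0,0,0],"roll":0}]'
python3 - <<'E'
from h import *
from plant import env
o=env.get_obs();c=env.get_calibration("wrist");im=env.get_image("wrist")[:,:,::-1].copy()
cv2.imwrite("pics/w1.png",im);np.save("pics/w1.npy",c,allow_pickle=True)
m=big(mask(im,(3,150,60),(18,255,255)));r=cv2.minAreaRect(m)
print(o["position"],o["ee_rot"],cv2.contourArea(m),cen(m),r)
P=plane(c,cv2.boxPoints(r),.028);print(P.mean(0),np.linalg.norm(np.diff(P,axis=0),axis=1),P)
v=np.diff(P,axis=0);print(np.degrees(np.arctan2(v[:,1],v[:,0]))%180)
E
```

```text
t: 0.75
position: [0.2581, 0.5692, 0.4045]
ee_rot: [-0.0, -0.195, 0.981, -0.0]
ft_force: [-0.7, 0.0, -0.2]
width: 0.0951
gripper_force: 0.0
t: 1.55
position: [0.3957, 0.2989, 0.4047]
ee_rot: [-0.0, -0.192, 0.981, 0.0]
ft_force: [0.9, 0.9, 0.6]
width: 0.0948
gripper_force: 0.0
t: 2.15
position: [0.4464, 0.2, 0.4047]
ee_rot: [-0.0, -0.192, 0.981, 0.0]
ft_force: [0.1, -0.4, -0.0]
width: 0.0952
gripper_force: 0.0
[0.4464 0.2    0.4047] [-0.0001 -0.1924  0.9813  0.0001] 2579.0 [322.9402 244.9492] ((322.5, 245.0), (76.0, 35.0), 90.0)
[0.4718 0.2118] [0.0321 0.0743 0.0338] [[0.4435 0.1829]
 [0.4313 0.2126]
 [0.4998 0.2415]
 [0.5125 0.2102]]
[112.1686  22.8687 112.1571]
```

View pics/w1.png

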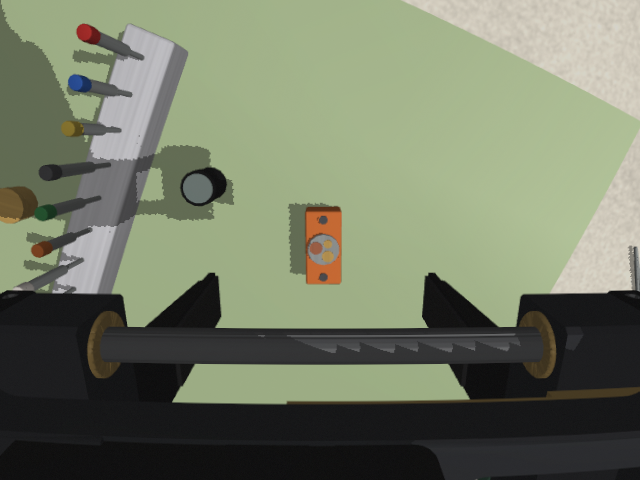

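The holder sits at about (323,245), aligned with the tool, and the loupe at (205,187) is clear of the fingers. Next is the demagnetiser, closing the fingers on the way.

```bash
python3 -m inch '[{"delta_pos":[0.28,-0.95,0],"roll":0},{"delta_pos":[0.28,-0.95,0],"roll":0},{"delta_pos":[0.28,-0.95,0],"roll":0},{"delta_pos":[0.28,-0.95,0],"roll":0},{"delta_pos":[0.28,-0.95,0],"roll":0},{"delta_pos":[0.28,-0.95,0],"roll":0},{"delta_pos":[0.28,-0.95,0],"roll":0},{"delta_pos":[0.28,-0.95,0],"roll":0}]' 0 10
python3 -m inch '[{"delta_pos":[0.28,-0.95,0],"roll":0},{"delta_pos":[0.28,-0.95,0],"roll":0},{"delta_pos":[0.28,-0.95,0],"roll":0},{"delta_pos":[0,0,0],"roll":0},{"delta_pos":[0,0,0],"roll":0},{"delta_pos":[0,0,0],"roll":0}]'
python3 - <<'E'
from h import *
from plant import env
o=env.get_obs();c=env.get_calibration("wrist");im=env.get_image("wrist")[:,:,::-1].copy()
cv2.imwrite("pics/w2.png",im)
print(o["position"])
m=big(mask(im,(55,110,30),(85,255,255)));p=cen(m);print("btn",p,cv2.contourArea(m),plane(c,p,.058))
b=cv2.convexHull(big(mask(im,(90,40,50),(115,255,255))));b_=cv2.drawContours(np.zeros(im.shape[:2],np.uint8),[b],-1,255,-1)
w=mask(im,(0,0,110),(180,38,255))&cv2.erode(b_,np.ones((9,9)))
k=cv2.convexHull(big(cv2.morphologyEx(w,cv2.MORPH_CLOSE,np.ones((7,7)))))
for n,k,z in(("plate",k,.044),("box",b,.04)):
    q=plane(c,k[:,0],z)
    r=cv2.minAreaRect((q*1000).astype(np.float32));print(n,r)
E
```

```text
t: 3.0
position: [0.4786, -0.1165, 0.4048]
ee_rot: [0.0, -0.193, 0.981, 0.0]
ft_force: [1.3, 0.4, 0.8]
width: 0.0366
gripper_force: 0.0
t: 3.6
position: [0.4905, -0.2328, 0.4046]
ee_rot: [-0.0, -0.193, 0.981, 0.0]
ft_force: [0.1, -0.2, -0.2]
width: 0.0005
gripper_force: 0.0
[ 0.4905 -0.2328  0.4046]
btn [339.3363 201.7913] 831.5 [[ 0.4673 -0.2255]]
plate ((532.1094360351562, -219.23043823242188), (60.76641082763672, 46.02474594116211), 6.295583248138428)
box ((507.2585144042969, -221.97767639160156), (132.56494140625, 87.81193542480469), 6.138508319854736)
```

View pics/w2.png

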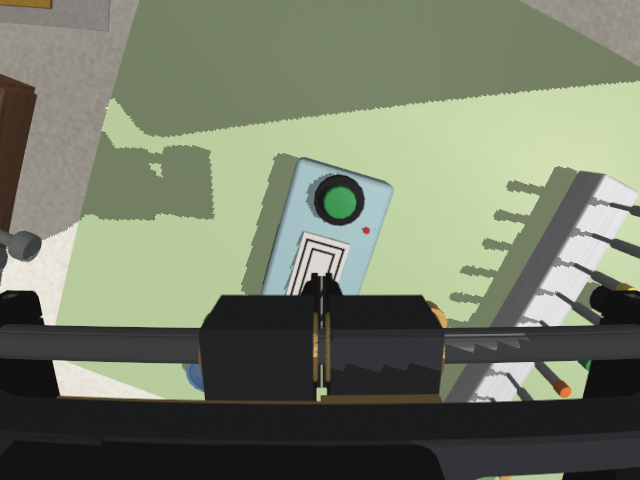

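The button is at (339,202), giving (0.467,-0.2255), which agrees with the earlier triangulation. The closed fingers hide part of the plate. Now I'll go above the button.

```bash
python3 -m inch '[{"delta_pos":[0.47,0.39,0],"roll":0},{"delta_pos":[0,0,0.95],"roll":0},{"delta_pos":[0,0,0.95],"roll":0},{"delta_pos":[0,0,0.95],"roll":0},{"delta_pos":[0,0,0.8],"roll":0},{"delta_pos":[0,0,0.1],"roll":0},{"delta_pos":[0,0,0],"roll":0},{"delta_pos":[0,0,0],"roll":0}]'
python3 -m inch '[{"delta_pos":[0,0,0.1],"roll":0},{"delta_pos":[0,0,0.05],"roll":0},{"delta_pos":[0,0,0.05],"roll":0},{"delta_pos":[0,0,0],"roll":0},{"delta_pos":[0,0,0],"roll":0}]'
```

```text
t: 4.45
position: [0.4675, -0.2265, 0.2562]
ee_rot: [0.001, -0.193, 0.981, -0.001]
ft_force: [0.5, 0.5, 0.8]
width: 0.0005
gripper_force: 0.0
t: 4.95
position: [0.4674, -0.2269, 0.2471]
ee_rot: [0.001, -0.192, 0.981, -0.0]
ft_force: [4.1, 0.8, 4.0]
width: 0.0006
gripper_force: 2.2
```

```bash
python3 -m inch '[{"delta_pos":[0,0,0.1],"roll":0},{"delta_pos":[0,0,0],"roll":0},{"delta_pos":[0,0,0],"roll":0}]'
python3 -m inch '[{"delta_pos":[0,0,0.05],"roll":0},{"delta_pos":[0,0,0],"roll":0},{"delta_pos":[0,0,0],"roll":0}]'
```

```text
t: 5.25
position: [0.4672, -0.2268, 0.2457]
ee_rot: [0.001, -0.192, 0.981, -0.001]
ft_force: [-5.1, 4.9, 44.7]
width: 0.0006
gripper_force: 22.2
t: 5.55
position: [0.4671, -0.2267, 0.2453]
ee_rot: [0.002, -0.192, 0.981, -0.002]
ft_force: [-10.1, 7.2, 66.9]
width: 0.0004
gripper_force: 33.8
```

Force rose sharply to 45–67 N, so something bottomed out, but slightly higher than expected. I'll release slowly and read the spring profile.

```bash
for i in 1; do python3 -m inch '[{"delta_pos":[0,0,-0.1],"roll":0},{"delta_pos":[0,0,0],"roll":0}]' | grep -E "pos|ft"; done
python3 -c "
from plant import env;import cv2
cv2.imwrite('pics/s3.png',cv2.resize(env.get_image('side')[300:430,310:450,::-1],None,fx=4,fy=4,interpolation=2))
im=env.get_image('scene')[140:240,230:340,::-1];cv2.imwrite('pics/s3b.png',cv2.resize(im,None,fx=4,fy=4,interpolation=2))"
python3 -m inch '[{"delta_pos":[0,0,-0.05],"roll":0},{"delta_pos":[0,0,0],"roll":0}]' | grep -E "pos|ft"
python3 -m inch '[{"delta_pos":[0,0,-0.05],"roll":0},{"delta_pos":[0,0,0],"roll":0}]' | grep -E "pos|ft"
python3 -m inch '[{"delta_pos":[0,0,-0.05],"roll":0},{"delta_pos":[0,0,0],"roll":0}]' | grep -E "pos|ft"
python3 -m inch '[{"delta_pos":[0,0,-0.05],"roll":0},{"delta_pos":[0,0,0],"roll":0}]' | grep -E "pos|ft"
python3 -m inch '[{"delta_pos":[0,0,-0.05],"roll":0},{"delta_pos":[0,0,0],"roll":0}]' | grep -E "pos|ft"
```

```text
position: [0.4672, -0.2269, 0.2462]
ft_force: [1.6, 2.2, 18.8]
position: [0.4673, -0.2269, 0.2473]
ft_force: [4.0, 0.0, 4.7]
position: [0.4671, -0.2269, 0.2489]
ft_force: [2.8, 0.2, 3.3]
position: [0.4669, -0.2268, 0.2507]
ft_force: [1.6, -2.0, 2.2]
position: [0.4668, -0.2266, 0.2526]
ft_force: [0.9, -1.1, 0.6]
position: [0.467, -0.2267, 0.2547]
ft_force: [0.1, 0.3, 0.5]
```

View pics/s3.png

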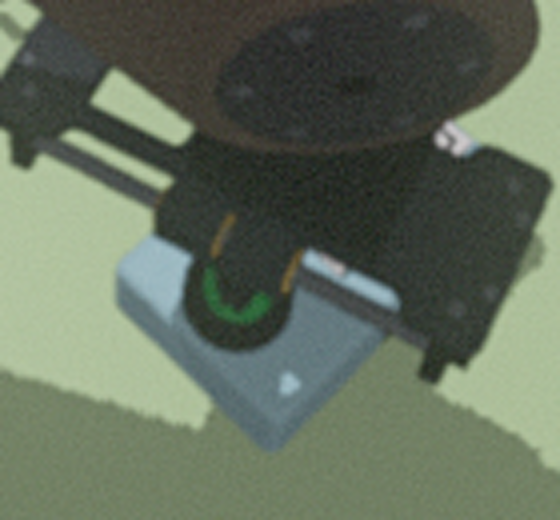

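The fingers hold the button down in its housing. The spring profile runs from 0 N at z≈0.253 to 5 N at about 0.247, where it hits a hard stop. That is the full 6 mm, and the button is now released. Next is the holder.

```bash
python3 -m inch '[{"delta_pos":[0,0,-0.95],"roll":0},{"delta_pos":[0,0,-0.95],"roll":0},{"delta_pos":[0,0,-0.95],"roll":0},{"delta_pos":[0,0,-0.95],"roll":0},{"delta_pos":[0,0,0],"roll":0},{"delta_pos":[0,0,0],"roll":0}]'
python3 -c "
from h import *
from plant import env
im=env.get_image('side')[:,:,::-1].copy();m=big(mask(im,(55,120,40),(85,255,255),(350,355,390,395)));print(cen(m),cv2.contourArea(m),cv2.boundingRect(m))"
python3 -m inch '[{"delta_pos":[-0.39,0.92,0],"roll":0},{"delta_pos":[-0.39,0.92,0],"roll":0},{"delta_pos":[-0.39,0.92,0],"roll":0},{"delta_pos":[-0.39,0.92,0],"roll":0},{"delta_pos":[-0.39,0.92,0],"roll":0},{"delta_pos":[-0.39,0.92,0],"roll":0},{"delta_pos":[-0.39,0.92,0],"roll":0},{"delta_pos":[-0.39,0.92,0],"roll":0}]' 1
python3 -m inch '[{"delta_pos":[-0.39,0.92,0],"roll":0},{"delta_pos":[-0.39,0.92,0],"roll":0},{"delta_pos":[-0.39,0.92,0],"roll":0},{"delta_pos":[0,0,0],"roll":0},{"delta_pos":[0,0,0],"roll":0},{"delta_pos":[0,0,0],"roll":0}]'
```

```text
t: 7.45
position: [0.4668, -0.2266, 0.407]
ee_rot: [0.0, -0.192, 0.981, -0.0]
ft_force: [0.9, 0.3, -0.8]
width: 0.0004
gripper_force: 0.0
[369.3112 369.5706] 196.0 (361, 362, 18, 17)
t: 8.3
position: [0.4713, 0.0945, 0.4052]
ee_rot: [-0.001, -0.192, 0.981, 0.0]
ft_force: [0.2, -0.1, -0.2]
width: 0.0587
gripper_force: 0.0
t: 8.9
position: [0.4733, 0.2122, 0.4058]
ee_rot: [-0.001, -0.192, 0.981, -0.0]
ft_force: [0.4, -0.3, 0.2]
width: 0.0947
gripper_force: 0.0
```

```bash
python3 -m inch '[{"delta_pos":[0,0,0.9],"roll":0},{"delta_pos":[0,0,0.9],"roll":0},{"delta_pos":[0,0,0.9],"roll":0},{"delta_pos":[0,0,0.9],"roll":0},{"delta_pos":[0,0,0],"roll":0},{"delta_pos":[0,0,0],"roll":0}]'
python3 - <<'E'
from h import *
from plant import env
o=env.get_obs();c=env.get_calibration("wrist");im=env.get_image("wrist")[:,:,::-1].copy()
cv2.imwrite("pics/w4.png",im)
m=big(mask(im,(3,150,60),(18,255,255)));r=cv2.minAreaRect((plane(c,m[:,0],.028)*1000).astype(np.float32));print(o["position"],r,cv2.boundingRect(m))
E
```

```text
t: 9.5
position: [0.4737, 0.2121, 0.2631]
ee_rot: [-0.001, -0.192, 0.981, -0.0]
ft_force: [0.8, -0.6, -0.2]
width: 0.0947
gripper_force: 0.0
[0.4737 0.2121 0.2631] ((471.6109619140625, 212.14247131347656), (73.60319519042969, 33.24383544921875), 22.34524154663086) (293, 198, 60, 123)
```

View pics/w4.png

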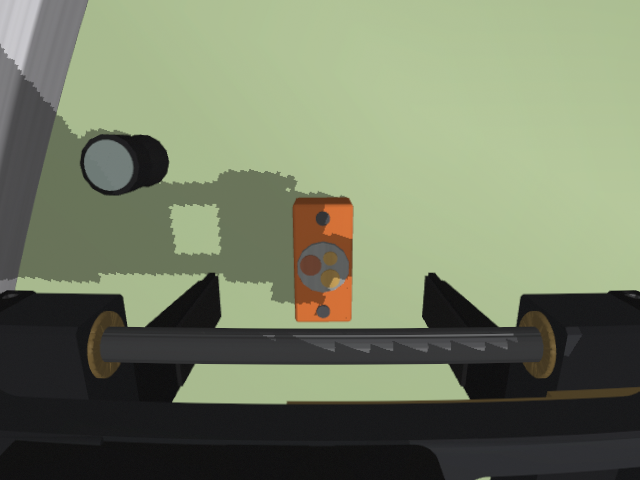

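The holder is centred between the fingers, with its top face spanning rows 202–322 about column 322, and the loupe at (108,165) is clear. I'll go down and grip.

```bash
python3 -m inch '[{"delta_pos":[0.03,0,0.6],"roll":0},{"delta_pos":[0,0,0.6],"roll":0},{"delta_pos":[0,0,0.3],"roll":0},{"delta_pos":[0,0,0.15],"roll":0},{"delta_pos":[0,0,0],"roll":0},{"delta_pos":[0,0,0],"roll":0}]'
```

```text
t: 10.15
position: [0.4724, 0.2125, 0.1977]
ee_rot: [0.001, -0.192, 0.981, 0.0]
ft_force: [-0.2, 0.2, 0.1]
width: 0.0952
gripper_force: 0.0
```

```bash
python3 -m inch '[{"delta_pos":[0,0,0],"roll":0},{"delta_pos":[0,0,0],"roll":0},{"delta_pos":[0,0,0],"roll":0},{"delta_pos":[0,0,0],"roll":0},{"delta_pos":[0,0,0],"roll":0},{"delta_pos":[0,0,0],"roll":0},{"delta_pos":[0,0,0],"roll":0},{"delta_pos":[0,0,0],"roll":0}]' 0 25
python3 -m inch '[{"delta_pos":[0,0,0],"roll":0},{"delta_pos":[0,0,0],"roll":0}]'
```

```text
t: 10.95
position: [0.4722, 0.2124, 0.1967]
ee_rot: [-0.0, -0.192, 0.981, 0.0]
ft_force: [-0.4, -0.9, 0.6]
width: 0.0366
gripper_force: 0.0
t: 11.15
position: [0.4722, 0.2124, 0.1967]
ee_rot: [0.0, -0.192, 0.981, 0.0]
ft_force: [0.8, -0.2, 0.7]
width: 0.0338
gripper_force: 25.0
```

```bash
python3 -m inch '[{"delta_pos":[0,0,-0.3],"roll":0},{"delta_pos":[0,0,-0.8],"roll":0},{"delta_pos":[0,0,-0.8],"roll":0},{"delta_pos":[0,0,-0.8],"roll":0},{"delta_pos":[0,0,-0.8],"roll":0},{"delta_pos":[0,0,-0.8],"roll":0},{"delta_pos":[0,0,-0.6],"roll":0},{"delta_pos":[0,0,-0.2],"roll":0}]'
python3 -m inch '[{"delta_pos":[0,0,0],"roll":0.67},{"delta_pos":[0,0,0],"roll":0.67},{"delta_pos":[0,0,0],"roll":0.67},{"delta_pos":[0,0,0],"roll":0},{"delta_pos":[0,0,0],"roll":0}]'
```

```text
t: 11.95
position: [0.4718, 0.2123, 0.4037]
ee_rot: [0.002, -0.192, 0.981, 0.0]
ft_force: [-0.1, -0.3, -1.7]
width: 0.034
gripper_force: 25.0
t: 12.45
position: [0.472, 0.2123, 0.4004]
ee_rot: [-0.0, -0.054, 0.999, -0.0]
ft_force: [-0.7, 0.5, -0.6]
width: 0.0339
gripper_force: 25.0
```

```bash
python3 -m inch '[{"delta_pos":[-0.05,-0.4,0],"roll":0},{"delta_pos":[-0.05,-0.8,0],"roll":0},{"delta_pos":[-0.05,-0.8,0],"roll":0},{"delta_pos":[-0.05,-0.8,0],"roll":0},{"delta_pos":[-0.05,-0.8,0],"roll":0},{"delta_pos":[-0.05,-0.8,0],"roll":0},{"delta_pos":[-0.05,-0.8,0],"roll":0},{"delta_pos":[-0.05,-0.8,0],"roll":0}]'
python3 -m inch '[{"delta_pos":[-0.05,-0.8,0],"roll":0},{"delta_pos":[-0.05,-0.8,0],"roll":0},{"delta_pos":[-0.05,-0.8,0],"roll":0},{"delta_pos":[-0.05,-0.8,0],"roll":0},{"delta_pos":[-0.05,-0.8,0],"roll":0},{"delta_pos":[-0.05,-0.5,0],"roll":0},{"delta_pos":[0,0,0],"roll":0},{"delta_pos":[0,0,0],"roll":0}]'
python3 -m inch '[{"delta_pos":[0,0,0],"roll":0},{"delta_pos":[0,0,0],"roll":0}]'
```

```text
t: 13.25
position: [0.5135, -0.0259, 0.4006]
ee_rot: [-0.0, -0.054, 0.999, 0.0]
ft_force: [-0.3, -0.3, -1.7]
width: 0.0342
gripper_force: 25.0
t: 14.05
position: [0.5444, -0.202, 0.4003]
ee_rot: [-0.0, -0.053, 0.999, 0.0]
ft_force: [0.4, -0.0, -0.7]
width: 0.0341
gripper_force: 25.0
t: 14.25
position: [0.5445, -0.2013, 0.4008]
ee_rot: [-0.0, -0.054, 0.999, 0.0]
ft_force: [0.2, -0.1, -1.1]
width: 0.0335
gripper_force: 25.0
```

```bash
python3 -m inch '[{"delta_pos":[0.04,-0.41,0],"roll":0},{"delta_pos":[0,0,0.7],"roll":0},{"delta_pos":[0,0,0.7],"roll":0},{"delta_pos":[0,0,0.7],"roll":0},{"delta_pos":[0,0,0.6],"roll":0},{"delta_pos":[0,0,0],"roll":0},{"delta_pos":[0,0,0],"roll":0},{"delta_pos":[0,0,0],"roll":0}]'
python3 - <<'E'
from h import *
from plant import env
c=env.get_calibration("wrist");im=env.get_image("wrist")[:,:,::-1].copy()
cv2.imwrite("pics/w5.png",im);np.save("pics/w5.npy",c["pose"])
for n in("scene","side"): cv2.imwrite(f"pics/{n}5.png",env.get_image(n)[:,:,::-1])
a=cv2.resize(cv2.imread("pics/scene5.png")[120:240,230:350],(400,400),interpolation=2)
b=cv2.resize(cv2.imread("pics/side5.png")[280:420,320:460],(400,400),interpolation=2)
cv2.imwrite("pics/v5.png",np.hstack([a,b]))
E
```

```text
t: 15.05
position: [0.545, -0.219, 0.2941]
ee_rot: [0.001, -0.053, 0.999, -0.001]
ft_force: [1.0, -0.6, -1.2]
width: 0.0339
gripper_force: 25.0
```

View pics/w5.png

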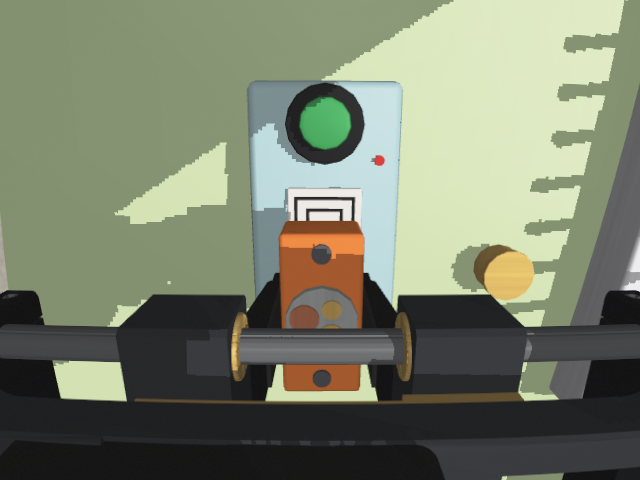

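The wrist view shows the plate's near edge at (288–361,188) and the holder's top face with corners near (280,234), (364,234), (284,390) and (360,390). The button is up at (325,123). I'll compare the two centres.

```bash
python3 - <<'E'
from h import *
from plant import env
c=env.get_calibration("wrist");c["pose"]=np.load("pics/w5.npy");im=cv2.imread("pics/w5.png")
b=mask(im,(90,25,80),(115,255,255))
m=big(mask(im,(55,110,30),(85,255,255),(270,70,380,180)));p=plane(c,cen(m),.058)[0];print("btn",p)
e=plane(c,[[288,188],[361,188]],.044);print("plate edge",e,np.linalg.norm(e[1]-e[0]))
u=e[0]-e[1];u/=np.linalg.norm(u);a=np.array([-u[1],u[0]]);a*=np.sign(a[0]);print("plate yaw",np.degrees(np.arctan2(a[1],a[0])))
bx=plane(c,[[254,82],[398,82],[249,180],[401,180]],.04)
d=bx[2]+bx[3]-bx[0]-bx[1];print("box yaw",np.degrees(np.arctan2(d[1],d[0])))
y=np.radians(6.1);A=np.array([np.cos(y),np.sin(y)])
print("coil from edge",e.mean(0)+.042*A,"from btn",p+.078*A)
z=.2941-.1967+.028
h=plane(c,[[280,234],[364,234],[284,390],[360,390]],z);d=h[2]+h[3]-h[0]-h[1]
print("holder",h.mean(0),"yaw",np.degrees(np.arctan2(d[1],d[0])),"L",np.linalg.norm(d)/2,np.linalg.norm(h[1]-h[0]))
E
```

```text
btn [ 0.4671 -0.2254]
plate edge [[ 0.5056 -0.2428]
 [ 0.501  -0.2003]] 0.04278385504755449
plate yaw 6.091642997747172
box yaw 5.608669380848605
coil from edge [ 0.5451 -0.2171] from btn [ 0.5447 -0.2172]
holder [ 0.5464 -0.2185] yaw 6.108392930412443 L 0.0707094089659854 0.03276945222367544
```

View pics/v5.png

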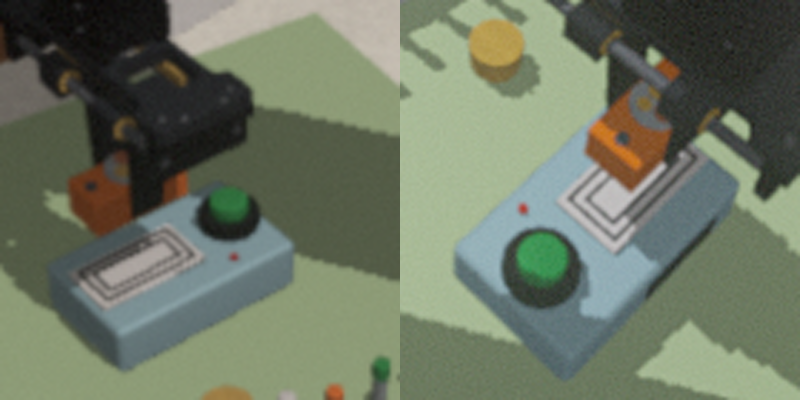

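Both views show the holder level and clear above the plate. The measured correction is about (-1.2, +1.4) mm, followed by lowering 43 mm.

```bash
python3 -m inch '[{"delta_pos":[0.03,0.04,0.3],"roll":0},{"delta_pos":[0,0,0.3],"roll":0},{"delta_pos":[0,0,0.2],"roll":0},{"delta_pos":[0,0,0.1],"roll":0},{"delta_pos":[0,0,0],"roll":0},{"delta_pos":[0,0,0],"roll":0},{"delta_pos":[0,0,0],"roll":0},{"delta_pos":[0,0,0],"roll":0}]'
```

```text
t: 16.0
position: [0.5434, -0.2173, 0.257]
ee_rot: [0.0, -0.053, 0.999, -0.0]
ft_force: [0.3, 0.0, -1.8]
width: 0.0335
gripper_force: 25.0
```

```bash
python3 -m inch '[{"delta_pos":[-0.015,0,0.15],"roll":0},{"delta_pos":[0,0,0],"roll":0},{"delta_pos":[0,0,0],"roll":0},{"delta_pos":[0,0,0],"roll":0},{"delta_pos":[0,0,0],"roll":0},{"delta_pos":[0,0,0],"roll":0},{"delta_pos":[0,0,0],"roll":0},{"delta_pos":[0,0,0],"roll":0}]'
python3 - <<'E'
from h import *
from plant import env
c=env.get_calibration("wrist");o=env.get_obs();im=env.get_image("wrist")[:,:,::-1].copy()
print(o["position"],np.abs(o["joint_velocities"]).max())
a=cv2.resize(env.get_image("scene")[120:240,230:350,::-1],(400,400),interpolation=2)
b=cv2.resize(env.get_image("side")[280:420,320:460,::-1],(400,400),interpolation=2)
cv2.imwrite("pics/v6.png",np.hstack([a,b]))
cv2.imwrite("pics/w6.png",im)
E
```

```text
t: 16.8
position: [0.5439, -0.2172, 0.2508]
ee_rot: [0.0, -0.053, 0.999, 0.0]
ft_force: [0.2, -1.2, -1.2]
width: 0.0339
gripper_force: 25.0
[ 0.5439 -0.2172  0.2508] 0.0024315926647006355
```

View pics/v6.png

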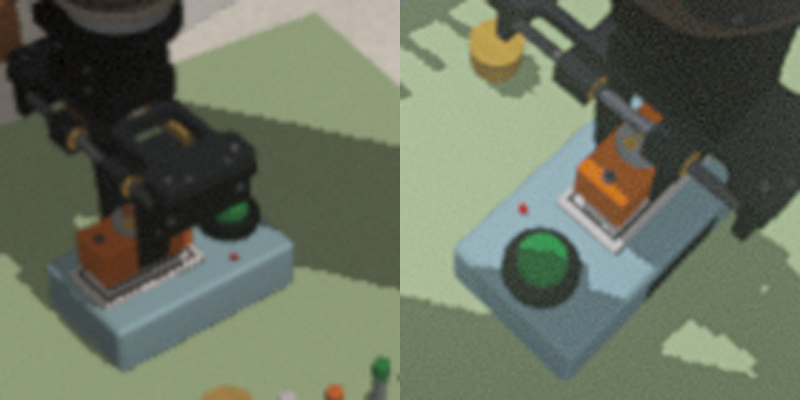

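Both views show the holder level, centred and aligned just above the white plate, with the button up and nothing disturbed. TCP z is 54 mm above its height at the grasp, so the holder is 10 mm above the plate.

```bash
python3 -c "
from plant import env
print(env.sign_off())"
```

```text
the job is handed in; nothing more can be done
None
```

The job is handed in at about 17 s: the button was pressed fully down and came back up, and the holder is held level and still about 10 mm above the coil plate, centred and aligned, although the press briefly reached about 67 N through the closed fingertips (the wrist limit is 120 N).

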